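# Push the spacer box down the newly railed storage lane

## Task

With the fingertips, gently push the small white card box, which stands in front of the empty left-hand lane of the storage board, down that lane until its leading end is within a centimetre of the metal bar across the lane's far end; it should stand straight between the rails. The glue of the rails is still setting, so neither the box nor the robot may touch any rail. Only push the box: do not pinch, lift or tip it, and leave the vials and the other things round it where they are.

Things in the scene. Friction and masses are not known exactly. Their poses are not given: they have to be found in the camera images.
- spacer_box: small white card box, 32 mm wide, 48 mm long, 34 mm high, about 0.09 kg, loose on the board 38 to 64 mm before the empty lane's mouth, long side roughly down the lane, up to 10 mm to the side and 0.15 rad askew; origin at the centre of its underside, its y axis along its length, z up. Pushed low and square on its 32 mm end it slides without tipping and follows fingers moved up to 20 degrees aslant
- lane_board: plywood board, 6 mm thick, fixed on the worktop, with three rails making two lanes, each 52 mm wide inside, closed at the far end by a metal bar 22 mm high; the left lane is empty, the right holds vials. Origin on the worktop under the bar's near face, on the empty lane's centre line; x down the lane to the bar, y left, z up. Board spans x -270 to 20, y -105 to 47 mm, top z = 6 mm
- lane_end (a point): point on the board's top, on the empty lane's centre line, at the near face of the end bar; a box touching the bar has its centre 24 mm before this point; axes as the board's
- lane_mouth (a point): point on the board's top, on the empty lane's centre line, at the near ends of the rails, 130 mm before lane_end; axes as the board's
- rail_left: aluminium guide rail glued on the board, 130 mm long, 6 mm wide, its top 12 mm above the board; origin at its far end, on its centre line, at its foot, x along the lane away from the mouth, y to the left; the left side of the empty lane; must not be touched
- rail_middle: aluminium guide rail glued on the board, 130 mm long, 6 mm wide, its top 12 mm above the board; origin at its far end, on its centre line, at its foot, x along the lane away from the mouth, y to the left; between the empty lane and the right-hand lane with the vials; must not be touched
- rail_right: aluminium guide rail glued on the board, 130 mm long, 6 mm wide, its top 12 mm above the board; origin at its far end, on its centre line, at its foot, x along the lane away from the mouth, y to the left; the right side of the lane with the vials; must not be touched
- vial_black: small glass sample vial with a black cap, 25 x 50 mm high, standing in the right-hand lane; origin under its centre; leave alone
- vial_blue: small glass sample vial with a blue cap, 25 x 50 mm high, standing in the right-hand lane; origin under its centre; leave alone
- die_plunger: steel die plunger, 33 mm diameter foot, 52 mm high, standing left of the board; origin under its centre; leave alone
- die_base: flat round steel die base, 54 mm diameter, 19 mm high, left of the board; origin under its centre; leave alone
- magnet_clip: black wedge-shaped spring clip, 43 x 22 x 18 mm, right of the board; origin under its centre; leave alone
- memory_stick: small memory stick, 17 x 52 x 8 mm, right of the board; origin under its centre; leave alone
Things that resemble listed ones, but are neither listed nor needed, are in the scene too. What is shaped like the spacer_box but red or yellow is not meant.

How it is judged:
By the outcome, as a careful person would: the job done as asked, in the order asked, and still so for the second after the job is handed in, with the robot touching nothing.
It also fails if it takes over 56 s, if anything falls off the work surface, if the arm or the gripper's body presses on something with over 40 N, if the wrist force passes 120 N, or if a joint passes its speed limit or range.

## Robot

A 6-joint arm with a two-finger parallel gripper is mounted at the origin on a cart in front of the work surface, level with it; the furniture and walls round the work are solid. World frame = base frame: x ahead of the robot, y to its left, z up, the work surface at z = 0. Lengths are in m, angles in rad, forces in N, time in s.
With the tool pointing down it reaches from about 0.275 to 1 m from the base axis. Payload 8.4 kg.
Tool frame: the origin (TCP) lies where the fingers leave the gripper's body, on its centre line; the fingertips stand 73 mm ahead of it and the grasp point (between the pads) lies 54 mm ahead of it; z points along the fingers, y is the line along which they close (so a half turn about z gives the same grasp; the last joint's range is limited). The gripper opens to 85 mm and grips with 20 to 120 N. Pads are 22 mm wide; open, the fingers measure 114 mm over their backs; the gripper's body (76 mm by 85 mm) begins 54 mm behind the grasp point. The pads swing forward as they close: fully open they stand 13 mm farther back than shut.
Start: joints at [1.345, 0.353, 1.633, -0, 1.155, -0.002], TCP at [0.139, 0.609, 0.304] pointing down, gripper open.
Joint ranges: [-2.63, 2.63], [-0.92, 2.1], [0.06, 2.66], [-1.3, 4.44], [0, 2.69], [-3.02, 3.02]. Speed limits (rad/s): [2.22, 2.22, 2.79, 3.14, 3.14, 3.14].

## Interface

Orientations are given as a rotation vector (axis times angle).
In Python, from station import read_state, viewer, workorder gives the robot as it stands. The module is installed in compiled form; this text tells all that it offers.
- The arm moves only by the tool servo_tool, never from a script. Its argument "deltas" is a list of rows, each a list of 7 numbers: the shift along the tool's x, y, z normalised to -1 to 1, where 1 is 75 cm, then the turn, a rotation vector about the tool's x, y, z normalised to -1 to 1, where 1 is 120 degrees, then the opening, from 0 (shut) to 1 (fully open). A call has exactly 5 rows; each row is the pose to reach, as a shift and turn from the pose commanded when the call began, along the tool's axes at that moment; what a row does not reach only later rows make up. A row lasts 1/10 s, in which the tool goes at most 50 mm and 8.59 degrees, less where a joint would pass 70% of its speed; a pose out of reach is approached as far as the arm can. A call with a number of a shift or a turn outside -1 to 1 is refused whole. A call with a gripper value outside its range is refused whole. The fingers move at their own pace and stop on an object; "force" is the grip in N (left out, the last holds). Time passes only in rows, so rows that repeat a pose let the fingers close, or fill a call up. It gives the time, the measured TCP pose, the force, the opening and the grip force at its end, in the units of the state.
- read_state(): the state, without advancing time (a new reading comes with each control period).
- viewer.read_camera(name): name is "side" or "top"; returns a dict with "image" (384x512x3 uint8, blue, green, red), "fov_y" (degrees; the focal length in pixels is half the picture's height over the tangent of half this angle, whatever the lens; pixels are square), "cx", "cy" (the principal point, pixels), "rvec" (rotation vector, rad) and "tvec" (3), from world to camera coordinates, as OpenCV has them. Camera axes: x right, y down, z forward; pixel columns grow to the right and rows downward; lengths in m; the calibration is good to about 2 mm. A picture is of the moment at which its call begins. There is no depth.
- workorder.hand_in(): hands the job in; it is judged then, once.
The state is a dict: "time": time; "qpos": joint angles; "qd": joint speeds; "joint_torque": joint torques, N m; "tool_pos": TCP position; "orientation": TCP orientation; "wrist_force": force on the tool from outside, world axes, zero at the start; "moment": the same for the moment, N m; "width": opening from 0.0 (shut) to 1.0 (fully open); "grasp_force": force on a finger pad.
Only numpy, scipy, OpenCV 4.12 (cv2) and the standard library are available. Lean on these libraries where they do the work, as an engineer would, in place of code of your own. Each camera call takes 0.05 s, during which the arm holds its last target. There are 200 camera calls.

## Working session

There is one attempt and no reset: what is moved stays moved. The work goes in short steps, Python scripts to look and compute and a tool call to move; the robot and the scene stay as the last step left them, time stands still between calls to the robot, and variables do not carry over. Pictures are saved under pics/ and viewed, at most 10 in all, crops included, and the job is handed in when it is done.

Besides the shell and the picture viewer there is one more tool, called as name([rows], argument=value, ...), one row to a line, values as JSON. servo_tool: Moves the arm, as the interface text tells. Its arguments: {"type":"object","properties":{"deltas":{"type":"array","items":{"type":"array","items":{"type":"number"}}},"force":{"type":"number"}},"required":["deltas"]}

```bash
mkdir -p pics; python3 - <<'E'
from station import read_state, viewer
import cv2
s=read_state();print({k:s[k] for k in('time','tool_pos','orientation','width')})
for n in('top','side'):
    c=viewer.read_camera(n);cv2.imwrite(f'pics/{n}0.png',c['image']);print(n,c['fov_y'],c['cx'],c['cy'],c['rvec'],c['tvec'])
E
```

```text
{'time': 0.0, 'tool_pos': array([0.13861764, 0.60905346, 0.30316305]), 'orientation': array([-3.50775778e-01, -3.12179140e+00,  2.15514538e-03]), 'width': 0.9959540860090023}
top 49.084091247109335 258.75028546955843 188.62609346296787 [ 2.15344213 -2.20499615  0.06604351] [0.04667449 0.52665468 1.02426937]
side 44.75852576702533 243.9917593588689 186.79971233052467 [ 0.08181327 -2.6702419   1.57289024] [0.52496541 0.01537863 0.89946996]
```

View pics/top0.png

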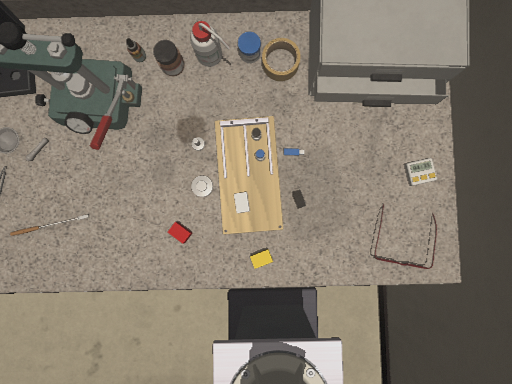

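View pics/side0.png

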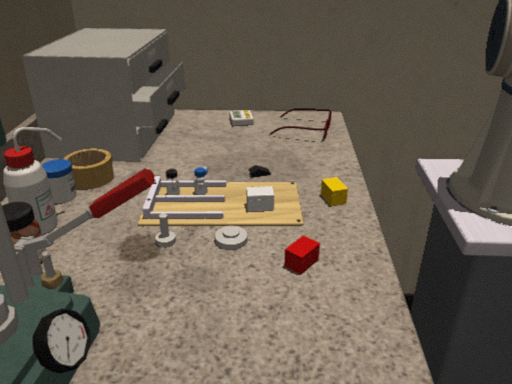

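The top picture shows the board at about (215–283, 115–235), with the white box at (242, 202) and the end bar near row 122. The side picture shows the box at (260, 199). Next I'll enlarge both.

```bash
cat >h.py <<'E'
import numpy as np, cv2
from station import viewer, read_state
def cam(n):
    c=viewer.read_camera(n); f=c['image'].shape[0]/2/np.tan(np.radians(c['fov_y'])/2)
    K=np.array([[f,0,c['cx']],[0,f,c['cy']],[0,0,1]]); return c['image'],K,np.array(c['rvec'],float),np.array(c['tvec'],float)
def ray(K,r,t,uv,z):
    R=cv2.Rodrigues(r)[0]; o=-R.T@t; d=R.T@np.linalg.solve(K,[uv[0],uv[1],1]); return o+d*(z-o[2])/d[2]
def proj(K,r,t,P): return cv2.projectPoints(np.array(P,float).reshape(-1,1,3),r,t,K,None)[0][:,0]
def crop(img,x0,y0,w,h,k,name): cv2.imwrite(name,cv2.resize(img[y0:y0+h,x0:x0+w],None,fx=k,fy=k,interpolation=cv2.INTER_CUBIC))
E
python3 - <<'E'
from h import *
i,K,r,t=cam('top'); crop(i,205,110,100,130,4.5,'pics/t1.png')
print(proj(K,r,t,[[.139,.609,.3],[0,0,0],[.139,.609,.23]]), -cv2.Rodrigues(r)[0].T@t)
i,K,r,t=cam('side'); crop(i,130,160,190,100,4.2,'pics/s1.png')
print(-cv2.Rodrigues(r)[0].T@t)
E
```

```text
[[-63.94523366 404.81511573]
 [277.91130039 404.83068557]
 [-35.73386047 388.8097574 ]] [0.45255794 0.02332897 1.0598672 ]
[0.46797702 0.81227404 0.45396012]
```

View pics/t1.png

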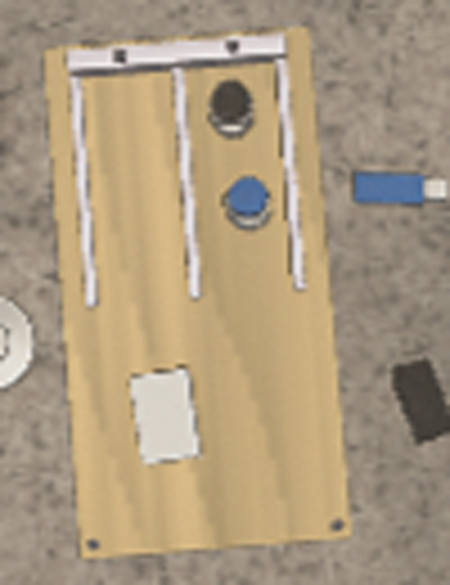

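View pics/s1.png

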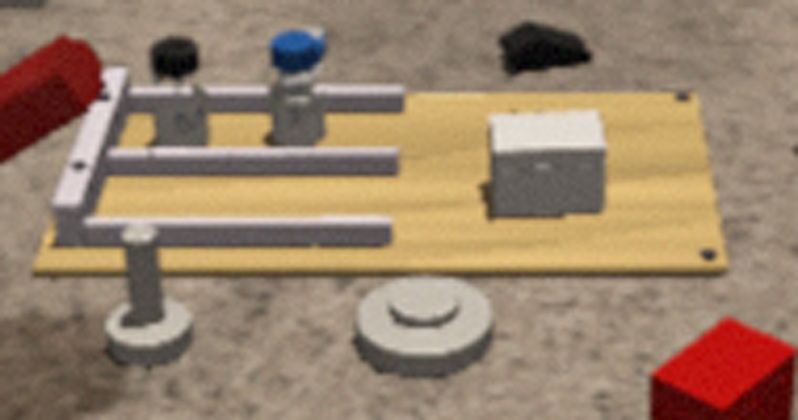

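The top crop shows the rail near ends at (91,305), (195,297) and (300,288). The box top corners are at (131,378), (187,368), (200,454) and (144,465), and the board corners at (46,50), (308,28), (350,535) and (82,557). In the side crop the box top's near edge runs (490,152)–(605,148). I'll fit the board and box poses to these points.

```bash
python3 - <<'E'
from h import *
from scipy.optimize import least_squares
T=cam('top')[1:];S=cam('side')[1:]
o=lambda p,x0,y0,k:(np.array(p,float)+.5)/k-.5+[x0,y0]
tp=lambda p:o(p,205,110,4.5); sp=lambda p:o(p,130,160,4.2)
m=1e-3
bl=[[20,47,6],[20,-105,6],[-270,-105,6],[-270,47,6],[-130,29,18],[-130,-29,18],[-130,-87,18]]
bt=tp([[46,50],[308,28],[350,535],[82,557],[91,305],[195,297],[300,288]])
bsl=[[20,47,6],[-270,47,6],[-270,-105,6],[-130,32,18],[-130,-26,18]]
bs=sp([[35,270],[727,268],[697,93],[391,221],[398,153]])
xl=[[-16,24,34],[16,24,34],[16,-24,34],[-16,-24,34]]; xt=tp([[131,378],[187,368],[200,454],[144,465]])
xsl=[[-16,24,34],[-16,-24,34],[-16,24,0],[-16,-24,0]]; xs=sp([[490,152],[605,148],[490,215],[604,212]])
def tf(q,L,z=0):
    c,s=np.cos(q[2]),np.sin(q[2]);L=np.array(L)*m
    return np.c_[q[0]+c*L[:,0]-s*L[:,1],q[1]+s*L[:,0]+c*L[:,1],L[:,2]+z]
for nm,use in(('top',1),('side',2),('both',3)):
    def fit(L,p,Ls,ps,z,q0):
        f=lambda q:np.r_[(proj(*T,tf(q,L,z))-p).ravel()*(use&1),(proj(*S,tf(q,Ls,z))-ps).ravel()*(use>>1)]
        r=least_squares(f,q0);return r.x,np.abs(r.fun).max()
    b,e1=fit(bl,bt,bsl,bs,0,[.7,.1,0]); x,e2=fit(xl,xt,xsl,xs,.006,[.5,.1,-1.57])
    d=x[:2]-b[:2];c,s=np.cos(b[2]),np.sin(b[2])
    print(nm,b.round(4),round(e1,2),x.round(4),round(e2,2),'box in board',(c*d[0]+s*d[1])*1e3,(-s*d[0]+c*d[1])*1e3,x[2]+np.pi/2-b[2])
E
```

```text
top [0.6892 0.0962 0.0558] 0.84 [ 0.4944  0.0769 -1.432 ] 0.41 box in board -195.64363244499296 -8.353550034355269 0.08296336928701789
side [0.6864 0.0983 0.057 ] 1.19 [ 0.4927  0.0786 -1.4643] 0.67 box in board -194.49075581942543 -8.61892764100735 0.04958925200997802
both [0.6876 0.0968 0.057 ] 1.66 [ 0.4936  0.0775 -1.4319] 1.03 box in board -194.79341456784414 -8.238442467406145 0.08184770903281322
```

servo_tool([
  [-0.03,-0.033,0.01,0,0,-0.035,0],
  [-0.075,-0.082,0.025,0,0,-0.07,0],
  [-0.12,-0.131,0.045,0,0,-0.105,0],
  [-0.165,-0.18,0.065,0,0,-0.14,0],
  [-0.21,-0.23,0.08,0,0,-0.173,0],
], force=20)

```text
time: 0.8
tool_pos: [0.251, 0.4105, 0.2448]
orientation: [-0.223, 3.134, -0.0]
wrist_force: [0.8, -0.1, -0.4]
width: 0.145
grasp_force: 0.0
```

```bash
cat >>h.py <<'E'
from scipy.spatial.transform import Rotation as Ro
BO=np.array([.6878,.0967]);BY=.0565
def b2w(x,y): c,s=np.cos(BY),np.sin(BY);return BO+[c*x-s*y,s*x+c*y]
def w2b(p): c,s=np.cos(BY),np.sin(BY);d=np.array(p[:2])-BO;return np.array([c*d[0]+s*d[1],-s*d[0]+c*d[1]])
def go(xy,z,head,hb=True):
    """normalised move to TCP xy (world), fingertip height z; tool y across heading (rad world)"""
    s=read_state();R=Ro.from_rotvec(s['orientation']);h=head
    G=Ro.from_matrix(np.c_[[-np.cos(h),-np.sin(h),0],[-np.sin(h),np.cos(h),0],[0,0,-1]])
    d=R.inv().apply(np.r_[xy,z+.073]-s['tool_pos'])/.75
    print('t',round(s['time'],2),'pos',s['tool_pos'].round(4),'board',(w2b(s['tool_pos'])*1e3).round(1),'w',round(s['width'],3),'F',np.round(s['wrist_force'],1),'\nmove',d.round(4),((R.inv()*G).as_rotvec()/np.radians(120)).round(4))
E
python3 -c "
from h import *
go([.444,.070],.12,.135)"
```

```text
t 0.8 pos [0.251  0.4105 0.2448] board [-418.3  338. ] w 0.145 F [ 0.8 -0.1 -0.4] 
move [-0.1903 -0.4859  0.0692] [-0.0001  0.      0.0035]
```

servo_tool([
  [-0.02,-0.05,0.007,0,0,0,0],
  [-0.042,-0.108,0.014,0,0,0,0],
  [-0.064,-0.165,0.022,0,0,0,0],
  [-0.086,-0.22,0.03,0,0,0,0],
  [-0.108,-0.275,0.038,0,0,0.0035,0],
])

```text
time: 1.3
tool_pos: [0.36, 0.2176, 0.217]
orientation: [-0.206, 3.134, 0.001]
wrist_force: [-0.2, 0.9, -0.4]
width: -0.001
grasp_force: 0.0
```

servo_tool([
  [-0.02,-0.05,0.007,0,0,0,0],
  [-0.042,-0.108,0.014,0,0,0,0],
  [-0.062,-0.16,0.022,0,0,0,0],
  [-0.08,-0.2,0.03,0,0,0,0],
  [-0.082,-0.21,0.031,0,0,0,0],
])

```text
time: 1.8
tool_pos: [0.4424, 0.0687, 0.1934]
orientation: [-0.202, 3.134, -0.001]
wrist_force: [-0.4, 0.0, 1.0]
width: -0.001
grasp_force: 0.0
```

```bash
python3 -c "
from h import *
go([.444,.070],.04,.135)
for n,a in (('top',(205,150,100,130,4.5)),):
    i,K,r,t=cam(n);crop(i,*a,'pics/t2.png')"
```

```text
t 1.8 pos [0.4424 0.0687 0.1934] board [-246.6  -14.1] w -0.001 F [-0.4  0.   1. ] 
move [-0.0022  0.0015  0.1072] [-0.0002  0.0003 -0.0031]
```

View pics/t2.png

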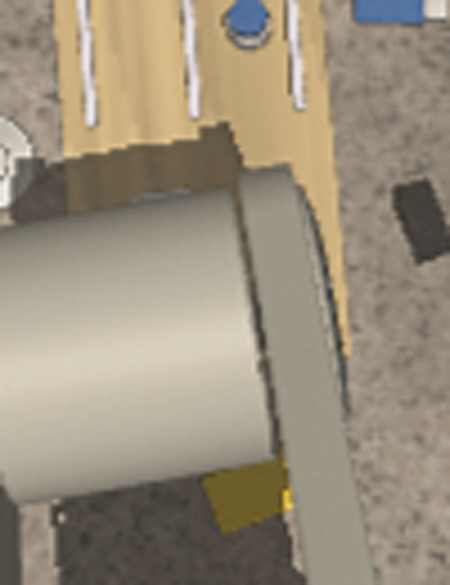

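The top view is now blocked by the arm, so I'll use the side camera from here. Descending behind the box.

servo_tool([
  [-0.001,0.001,0.03,0,0,-0.003,0],
  [-0.001,0.001,0.06,0,0,-0.003,0],
  [-0.001,0.001,0.09,0,0,-0.003,0],
  [-0.001,0.001,0.12,0,0,-0.003,0],
  [-0.001,0.001,0.135,0,0,-0.003,0],
])

```text
time: 2.35
tool_pos: [0.4404, 0.0727, 0.0913]
orientation: [0.217, -3.132, 0.0]
wrist_force: [-1.5, -0.3, 0.1]
width: 0.004
grasp_force: 0.0
```

```bash
python3 -c "
from h import *
go([.444,.070],.012,.135)
i,K,r,t=cam('side');crop(i,130,120,190,130,4.2,'pics/s2.png')"
```

```text
t 2.35 pos [0.4404 0.0727 0.0913] board [-248.3  -10. ] w 0.004 F [-1.5 -0.3  0.1] 
move [-0.0042 -0.0042  0.0083] [ 0.0001 -0.0009  0.0016]
```

View pics/s2.png

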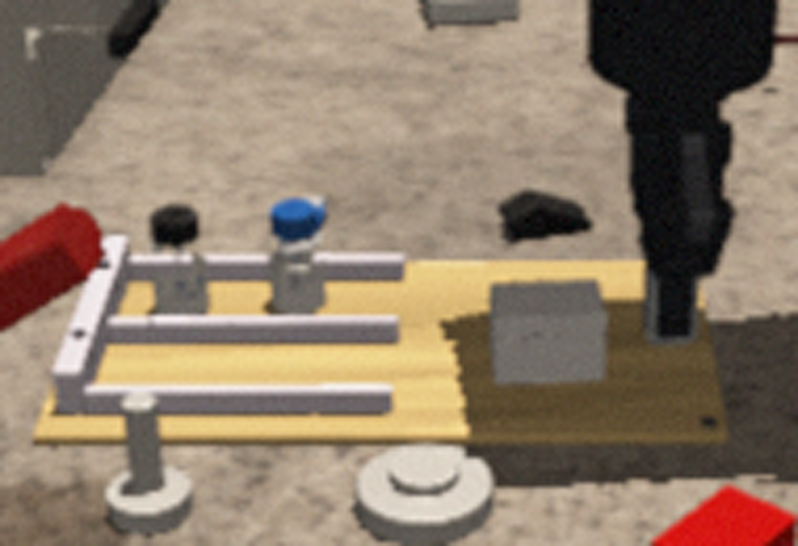

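The side view shows the fingers standing behind the box with a gap of about 17 mm (box back at column 605, pad at 647), as calculated. I'll re-read the pose before lining up.

```bash
python3 -c "
from h import *
go(b2w(-.235,-.0105),.012,.135)"
```

```text
t 2.4 pos [0.4401 0.0725 0.0905] board [-248.6  -10.2] w 0.003 F [-1.1 -0.9 -0.6] 
move [-0.0181 -0.002   0.0073] [ 0.     -0.0015  0.0016]
```

servo_tool([
  [-0.004,-0.001,0.004,0,0,0.0016,0],
  [-0.008,-0.002,0.007,0,0,0.0016,0],
  [-0.012,-0.002,0.007,0,0,0.0016,0],
  [-0.015,-0.002,0.007,0,0,0.0016,0],
  [-0.018,-0.002,0.007,0,0,0.0016,0],
])

```text
time: 2.9
tool_pos: [0.4557, 0.0723, 0.0877]
orientation: [-0.21, 3.134, 0.0]
wrist_force: [-0.1, 0.8, 0.5]
width: -0.003
grasp_force: 0.0
```

```bash
python3 -c "
from h import *
go(b2w(-.205,-.0065),.012,.135)"
```

```text
t 2.9 pos [0.4557 0.0723 0.0877] board [-233.1  -11.2] w -0.003 F [-0.1  0.8  0.5] 
move [-0.0378  0.0034  0.0037] [ 0.      0.0005 -0.0005]
```

servo_tool([
  [-0.006,0.0,0.002,0,0,0,0],
  [-0.013,0.001,0.002,0,0,0,0],
  [-0.02,0.0015,0.002,0,0,0,0],
  [-0.028,0.0025,0.002,0,0,0,0],
  [-0.036,0.0035,0.002,0,0,0,0],
])

```text
time: 3.4
tool_pos: [0.4821, 0.0786, 0.0857]
orientation: [-0.21, 3.135, -0.0]
wrist_force: [-0.1, 0.1, 0.0]
width: -0.002
grasp_force: 0.1
```

```bash
python3 -c "
from h import *
go(b2w(-.185,-.0035),.012,.135)
i,K,r,t=cam('side');crop(i,130,120,190,130,4.2,'pics/s3.png')
i,K,r,t=cam('top');crop(i,205,110,100,130,4.5,'pics/t3.png')
a=cv2.imread('pics/s3.png');b=cv2.imread('pics/t3.png')[:546,:]
b=cv2.resize(b,(378,546)) if 0 else b
cv2.imwrite('pics/c3.png',np.hstack([a[:, 200:540],b]))"
```

```text
t 3.4 pos [0.4821 0.0786 0.0857] board [-206.4   -6.4] w -0.002 F [-0.1  0.1  0. ] 
move [-0.0287  0.0017  0.0009] [-0.      0.     -0.0004]
```

View pics/c3.png

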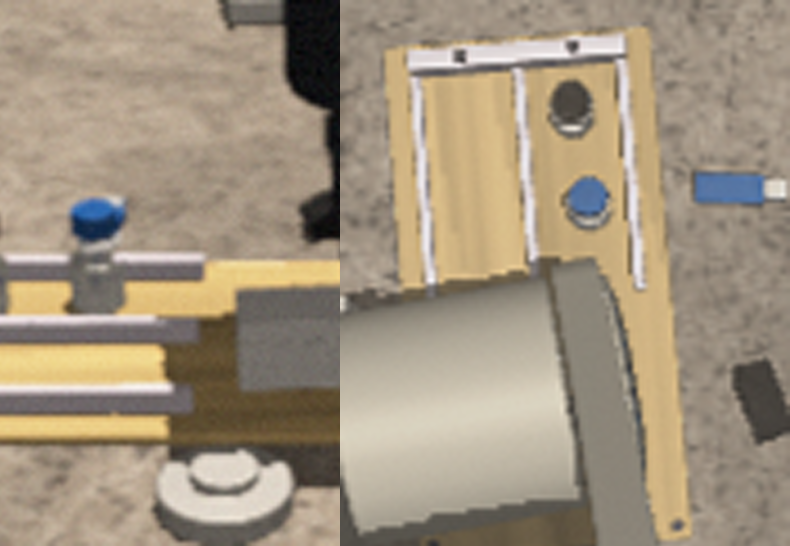

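The side crop shows the box's front-left bottom corner at about (437,388) and its top at about (437,330), just short of the mouth. The top view is still blocked. Checking the corner's position on the board.

```bash
python3 -c "
from h import *
i,K,r,t=cam('side')
o=lambda p:(np.array(p,float)+.5)/4.2-.5+[130,120]
for p,z in (((437,388),.006),((437,329),.04),((490,382),.006),((604,379),.006),((391,388),.018),((391,412),.006)): print(p,w2b(ray(K,r,t,o(p),z))*1e3)
R=Ro.from_euler('z',.08)
for fx,fy in ((-206.4,-6.4),): print(np.array([fx,fy])+R.apply([59,16,0])[:2])
"
```

```text
(437, 388) [-149.24294239   12.05221552]
(437, 329) [-150.14198802   19.89337545]
(490, 382) [-172.01988057    7.2723793 ]
(604, 379) [-221.36025333    5.031409  ]
(391, 388) [-130.76278948   31.11873947]
(391, 412) [-130.38471362   31.01089742]
[-148.86733443   14.26379425]
```

servo_tool([
  [-0.006,0.0005,0.001,0,0,0,0],
  [-0.012,0.001,0.001,0,0,0,0],
  [-0.018,0.0012,0.001,0,0,0,0],
  [-0.024,0.0015,0.001,0,0,0,0],
  [-0.03,0.0018,0.001,0,0,0,0],
])

```text
time: 4.05
tool_pos: [0.5041, 0.0829, 0.085]
orientation: [-0.211, 3.134, 0.0]
wrist_force: [0.0, -0.2, -0.7]
width: -0.005
grasp_force: 0.2
```

```bash
python3 -c "
from h import *
go(b2w(-.160,-.0012),.012,.09)
i,K,r,t=cam('side');crop(i,130,120,190,130,4.2,'pics/s4.png')"
```

```text
t 4.05 pos [0.5041 0.0829 0.085 ] board [-184.2   -3.4] w -0.005 F [ 0.  -0.2 -0.7] 
move [-0.0323  0.0004 -0.    ] [0.     0.     0.0211]
```

View pics/s4.png

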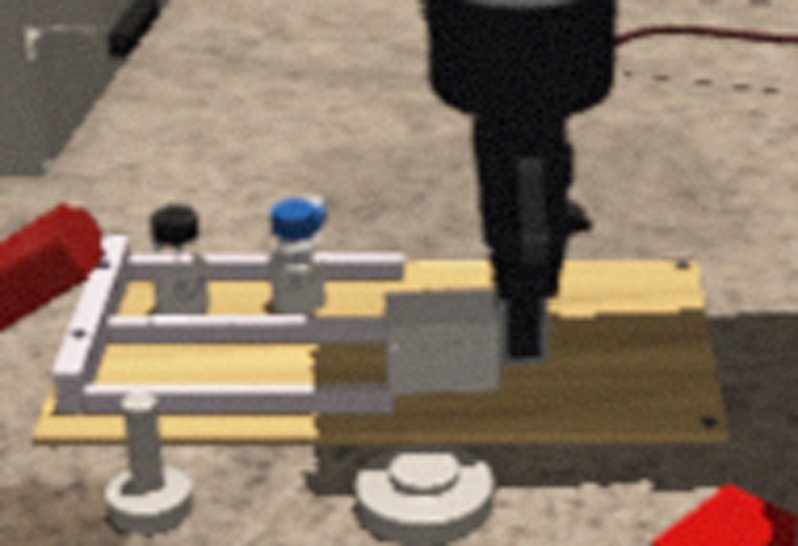

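The side view shows the box entering the mouth, its near bottom edge running from (388,395) to (500,388) with the fingers flush behind it.

```bash
python3 -c "
from h import *
i,K,r,t=cam('side')
o=lambda p:(np.array(p,float)+.5)/4.2-.5+[130,120]
for p,z in (((388,395),.006),((500,388),.006),((386,293),.04),((391,388),.018)): print(p,w2b(ray(K,r,t,o(p),z))*1e3)
"
```

```text
(388, 395) [-128.42981511   17.59617319]
(500, 388) [-176.34822123   12.16670425]
(386, 293) [-127.17809352  -11.0116281 ]
(391, 388) [-130.76278948   31.11873947]
```

servo_tool([
  [-0.006,0.0001,0,0,0,0.004,0],
  [-0.013,0.0002,0,0,0,0.008,0],
  [-0.019,0.0003,0,0,0,0.012,0],
  [-0.026,0.0004,0,0,0,0.017,0],
  [-0.033,0.0004,0,0,0,0.021,0],
])

```text
time: 4.65
tool_pos: [0.5286, 0.0865, 0.085]
orientation: [-0.14, 3.138, -0.0]
wrist_force: [0.0, -0.4, 0.8]
width: 0.001
grasp_force: 0.3
```

```bash
python3 -c "
from h import *
go(b2w(-.135,0),.012,.0565)"
```

```text
t 4.65 pos [0.5286 0.0865 0.085 ] board [-159.5   -1.2] w 0.001 F [ 0.  -0.4  0.8] 
move [-0.0327  0.0005 -0.0001] [-0.      0.      0.0157]
```

servo_tool([
  [-0.006,0.0001,0,0,0,0.003,0],
  [-0.013,0.0002,0,0,0,0.006,0],
  [-0.02,0.0003,0,0,0,0.009,0],
  [-0.026,0.0004,0,0,0,0.013,0],
  [-0.033,0.0005,0,0,0,0.016,0],
])

```text
time: 5.15
tool_pos: [0.5531, 0.089, 0.0849]
orientation: [0.088, -3.14, 0.0]
wrist_force: [-0.8, 0.1, -0.4]
width: -0.003
grasp_force: 0.2
```

```bash
python3 -c "
from h import *
go(b2w(-.105,0),.012,.0565)
i,K,r,t=cam('side');crop(i,130,120,190,130,4.2,'pics/s5.png')"
```

```text
t 5.15 pos [0.5531 0.089  0.0849] board [-134.9   -0. ] w -0.003 F [-0.8  0.1 -0.4] 
move [-0.0399  0.0001 -0.0001] [-0.     -0.0001 -0.0002]
```

View pics/s5.png

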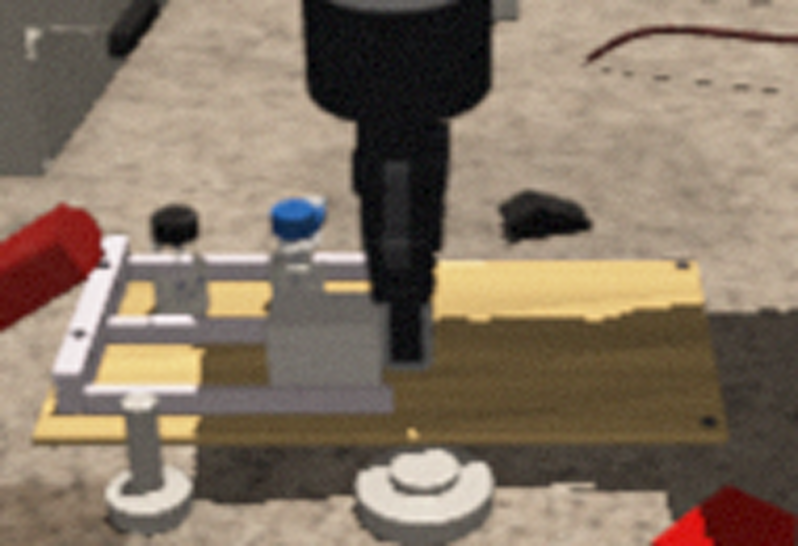

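The box stands straight in the lane, with its front at column 270 and its back at about 385, and the fingers are centred. I'll push straight on.

servo_tool([
  [-0.008,0,0,0,0,0,0],
  [-0.016,0,0,0,0,0,0],
  [-0.024,0,0,0,0,0,0],
  [-0.032,0.0001,0,0,0,0,0],
  [-0.04,0.0001,0,0,0,0,0],
])

```text
time: 5.7
tool_pos: [0.5832, 0.0908, 0.085]
orientation: [0.089, -3.14, 0.0]
wrist_force: [-1.2, 0.2, 0.7]
width: 0.004
grasp_force: 0.3
```

servo_tool([
  [-0.008,0,0,0,0,0,0],
  [-0.016,0,0,0,0,0,0],
  [-0.024,0,0,0,0,0,0],
  [-0.03,0,0,0,0,0,0],
  [-0.036,0,0,0,0,0,0],
])

```text
time: 6.2
tool_pos: [0.61, 0.0923, 0.0849]
orientation: [0.089, -3.14, 0.0]
wrist_force: [-0.5, 0.8, 0.6]
width: -0.001
grasp_force: 0.3
```

```bash
python3 -c "
from h import *
go(b2w(-.063,0),.012,.0565)"
```

```text
t 6.2 pos [0.61   0.0923 0.0849] board [-77.9   0. ] w -0.001 F [-0.5  0.8  0.6] 
move [-0.0198 -0.     -0.0001] [-0.     -0.      0.0001]
```

servo_tool([
  [-0.006,0,0,0,0,0,0],
  [-0.011,0,0,0,0,0,0],
  [-0.015,0,0,0,0,0,0],
  [-0.018,0,0,0,0,0,0],
  [-0.02,0,0,0,0,0,0],
])

```text
time: 6.7
tool_pos: [0.6248, 0.0932, 0.0849]
orientation: [0.089, -3.14, -0.0]
wrist_force: [-1.2, 0.1, 0.1]
width: 0.001
grasp_force: 0.3
```

servo_tool([
  [0.006,0,0,0,0,0,0],
  [0.015,0,0,0,0,0,0],
  [0.025,0,0,0,0,0,0],
  [0.025,0,-0.05,0,0,0,0],
  [0.025,0,-0.1,0,0,0,0],
])

```text
time: 7.2
tool_pos: [0.604, 0.0919, 0.1596]
orientation: [0.089, -3.137, 0.001]
wrist_force: [1.1, 0.3, 0.7]
width: 0.005
grasp_force: 0.0
```

servo_tool([
  [0.05,0,-0.05,0,0,0,0],
  [0.1,0,-0.08,0,0,0,0],
  [0.15,0,-0.1,0,0,0,0],
  [0.2,0,-0.1,0,0,0,0],
  [0.25,0,-0.1,0,0,0,0],
])

```text
time: 7.7
tool_pos: [0.4166, 0.0813, 0.2353]
orientation: [-0.089, 3.139, 0.0]
wrist_force: [-0.2, -0.0, 1.1]
width: -0.001
grasp_force: 0.0
```

```bash
python3 -c "
from h import *
go(b2w(-.063,0),.012,.0565)
i,K,r,t=cam('side');crop(i,130,160,95,72,4.2,'pics/s6.png')
i,K,r,t=cam('top');crop(i,205,110,88,67,4.5,'pics/t6.png')
a=cv2.imread('pics/s6.png')[:301];b=cv2.imread('pics/t6.png')[:301]
cv2.imwrite('pics/c6.png',np.hstack([a,b[:,:396]]))"
```

```text
t 7.7 pos [0.4166 0.0813 0.2353] board [-2.716e+02 -1.000e-01] w -0.001 F [-0.2 -0.   1.1] 
move [-0.2779  0.      0.2008] [0.0001 0.0006 0.0001]
```

View pics/c6.png

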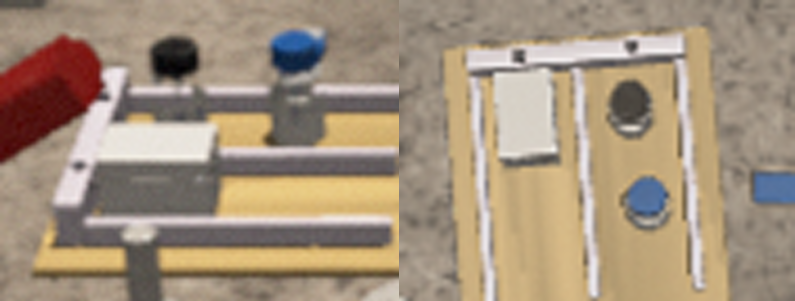

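In the top view the box's top corners are at about (94,72), (149,68), (156,154) and (101,162) in the crop. It stands straight and clear of both rails. I'll measure the gap to the bar.

```bash
python3 -c "
from h import *
i,K,r,t=cam('top')
o=lambda p:(np.array(p,float)+.5)/4.5-.5+[205,110]
q=np.array([w2b(ray(K,r,t,o(p),.04))*1e3 for p in ((94,72),(149,68),(156,154),(101,162))]);print(q.round(1),q.mean(0),(q[0]+q[1]-q[2]-q[3])/2)
for p in ((68,73),(284,57)): print('bar front top',w2b(ray(K,r,t,o(p),.028))*1e3)
i,K,r,t=cam('side');o=lambda p:(np.array(p,float)+.5)/4.2-.5+[130,160]
for p,z in (((215,163),.04),((217,215),.006),((100,160),.04)): print(p,w2b(ray(K,r,t,o(p),z))*1e3)
"
```

```text
[[ -3.4  15.7]
 [ -3.7 -14.5]
 [-51.4 -14.7]
 [-53.3  15.6]] [-27.94193927   0.53596106] [48.78106023  0.15956499]
bar front top [-1.86024434e-02  3.09818735e+01]
bar front top [ -0.92204457 -88.83843466]
(215, 163) [-57.24815724  21.06354993]
(217, 215) [-53.83880739   7.57973881]
(100, 160) [-8.50658705 18.32267393]
```

```bash
python3 -c "
from station import workorder
print(workorder.hand_in())"
```

```text
the job is handed in; nothing more can be done
None
```

The white box is in the left lane, straight and centred to within about 1 mm, with its leading end about 4–6 mm from the bar by the cameras; no contact with rails or vials showed in the pictures or the force readings, the arm is clear, and the job is handed in.

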